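Close the rocker cover with its bayonet oil filler cap

TASK

Fit the black oil filler cap on the rocker cover's filler neck: find with its three lugs the slots inside the neck, push the cap down against the spring and turn it clockwise to the stop, so that when you let go it springs up into its catch and stays locked there, upright. Feel your way in and never push down hard or wrench it against the stop (the weight of 3 kg is too much), and leave the other things on the bench where they are.

Things in the scene. Friction and masses are not known exactly. Their poses are not given: they have to be found in the camera images.
- cap: Oil filler cap, loose, upright on the bench, 0.13 kg, 57 mm high. Origin: centre of its underside, z up. Heights above origin: bright plug, radius 17 mm (foot chamfered 3 mm), 0 to 23.5 mm; black crown, radius 35 mm, 23.5 to 34 mm, its thin skirt down to 15.5 mm passes outside the neck; grip wing 34 to 57 mm. Brass lugs on the plug: see cap_lugs.
- cap_wing (a point): Point on the cap's axis, 46 mm above its origin, in the middle of the grip wing: a flat black bar with yellow stripes along it, 52 mm long along the cap's x, 12 mm thick along its y, 23 mm high. Pinch it across its thickness.
- cap_lugs (a point): Point on the cap's axis at the underside of its three brass lugs, 8 mm above the cap's origin. The lugs stand out of the plug 120 degrees apart, one along the cap's +x (in line with the wing): 8.6 mm wide, 5 mm high (8 to 13 mm above origin), reaching 22.5 mm from the axis.
- head: Cylinder head under a finned aluminium rocker cover, on two wooden battens; heavy, fixed. Origin on the bench under its centre, z up; 270 mm long along its y, 200 mm wide along x with its port studs; cover top 101 mm above the bench. The filler neck stands on the cover at x 0, y +50 mm.
- neck_mouth (a point): Centre of the filler neck's open rim, 125 mm above the bench; axes of the head, z up. Neck 55 mm across outside, 24 mm tall. Flush in it a fixed slotted brass ring, bore radius 18.5 mm, outer radius 25 mm, with three slots 11 mm wide, open at the top, 120 degrees apart, for the lugs. How the ring is turned in the neck differs each time and is not measured: see or feel it.
- neck_lip (a point): Point on the neck's axis 8 mm below the rim: underside of the ring's lip, and where the cap's origin is while its lugs still rest on top of the ring. Within about 0.06 rad of the slots the lugs drop in. From 11 mm below the rim on a spring plate pushes the plug up: 3.6 N, then 0.6 N more per mm, enough to throw an unlocked cap back.
- neck_catch (a point): Point on the neck's axis 18 mm below the rim, where the cap's origin is when locked. First the cap must go deeper: with its origin 21 mm or more below the rim (the crown bottoms hard at 23.5 mm) it turns with little drag, clockwise seen from above only; a solid stop comes 0.88 rad past mid-slot. In the last 0.13 rad before it the cap, let go, springs up 3 mm into the catch. Axes of the head.
- spanner_large: Bystander: combination spanner, chrome, 177x39x8 mm, lying flat. Leave it where it is.
- meter: Bystander: hand-held black multimeter, 116x66x30 mm, lying flat. Leave it where it is.
- joint_cross: Bystander: universal joint, grey steel, 165x70x52 mm. Leave it where it is.
- tape: Bystander: roll of black tape, 66 mm across, 19 mm high, lying flat. Leave it where it is.
- gear: Bystander: small grey gear wheel, 56 mm across, 28 mm high, lying flat. Leave it where it is.
Things that resemble listed ones, but are neither listed nor needed, are in the scene too. Leave any blue look-alike of the cap alone.

How it is judged:
On the way:
1. the cap, lugs in the slots, is pushed down against the spring until its lugs are below the lip (z of cap in the frame of neck_mouth below -0.0205 m and horizontal distance between cap and neck_mouth below 0.004 m), for 0.1 s.
At the end, for the whole second after the job is handed in: The cap is let go and at rest on the neck's axis (within 4 mm), upright (within 4 degrees), locked in its catch: its origin 16.6 to 19.4 mm below the neck's rim (z of cap in the frame of neck_mouth between -0.0194 and -0.0166 m and horizontal distance between cap and neck_mouth below 0.004 m and angle between cap's own z axis and vertical below 0.07 rad and linear speed of cap below 0.01 m/s); the robot touches nothing.
It fails at once if the cap bears on the head or its neck with more than 40 N in all, pushing or turning (contact force between cap and head above 40 N).
It fails at once if a bystander (spanner, multimeter, universal joint, tape or gear) is moved more than 20 mm (distance of any of spanner_large, meter, joint_cross, tape, gear from where it was at the start of the episode above 0.02 m).
It also fails if it takes over 67 s, if anything falls off the work surface, if the arm or the gripper's body presses on something with over 40 N, if the wrist force passes 120 N, or if a joint passes its speed limit or range.

ROBOT

A 6-joint arm with a two-finger parallel gripper is mounted at the origin on a cart in front of the work surface, level with it; the furniture and walls round the work are solid. World frame = base frame: x ahead of the robot, y to its left, z up, the work surface at z = 0. Lengths are in m, angles in rad, forces in N, time in s.
With the tool pointing down it reaches from about 0.3 to 0.775 m from the base axis. Payload 14.6 kg.
Tool frame: the origin (TCP) lies midway between the tips of the shut fingers; the grasp point (between the pads) lies 19 mm behind it (ctrl.hold_point_z is the distance from the TCP to the grasp point, in m); z points along the fingers, x is the direction in which the jaws open and shut, and the axes are right-handed (so a half turn about z gives the same grasp; the last joint's range is limited). The gripper opens to 94 mm and grips with 3 to 60 N. Pads are 16 mm wide; open, the fingers measure 119 mm over their backs; the gripper's body (75 mm by 177 mm) begins 78 mm behind the grasp point.
Start: joints at [1.155, 0.3, 1.521, -0, 1.321, -0.067], TCP at [0.188, 0.517, 0.205] pointing down, gripper open.
Joint ranges: [-3.03, 3.03], [-0.79, 2.21], [0.23, 2.52], [-1.04, 4.18], [0, 3.07], [-2.55, 2.55]. Speed limits (rad/s): [2.22, 2.22, 2.57, 3.14, 3.14, 3.14].

INTERFACE

Orientations are given as [roll, pitch, yaw] about the fixed x, y, z axes, in that order (R = Rz(yaw) Ry(pitch) Rx(roll)).
In Python, from station import ctrl, viewer, ticket, nets gives the robot as it stands.
- The arm moves only by the tool carry_out, never from a script. Its argument "commands" is one flat list of numbers, 7 for each row, row after row: the closure, from -1 (fully open) to 1 (shut), so that 0 is half open, then the shift along the world's x, y, z in cm, then the turn, a rotation vector about the world's x, y, z in rad. In form: [gripper, tx, ty, tz, ax, ay, az, gripper, tx, ty, tz, ax, ay, az, ...]. A call has 1 to 12 rows; each row is the pose to reach, as a shift and turn from the pose measured when the call began; what a row does not reach only later rows make up. A row lasts 1/12 s, in which the tool goes at most 41.7 mm and 7.16 degrees, less where a joint would pass 70% of its speed; a pose out of reach is approached as far as the arm can. A call with a gripper value outside its range is refused whole. The fingers move at their own pace and stop on an object; "force" is the grip in N (left out, the last holds). Time passes only in rows, so rows that repeat a pose let the fingers close. It gives the time, the measured TCP pose, the force and the opening at its end, in the units of the state.
- ctrl.get_obs(): the state, without advancing time (a new reading comes with each control period).
- viewer.camera(name): name is "scene" or "top" or "wrist"; returns (picture, depth): 400x640x3 uint8, blue, green, red; 400x640 float32, m along the optical axis (not along the pixel's ray), 0 where there is no reading.
- viewer.camera_info(name): a dict with "fx", "fy", "cx", "cy" (pixels), "R" (3x3) and "t" (3): a world point X has camera coordinates R X + t. Camera axes: x right, y down, z forward; pixel columns grow to the right and rows downward; lengths in m; the calibration is good to about 2 mm. A picture is of the moment at which its call begins: read the wrist's pose just before it. camera_info takes no time and is no camera call; for the wrist camera it gives the pose at the moment of the call.
- ticket.hand_in(): hands the job in, once; it reports no verdict.
Trained networks look in the newest picture that a camera, given by its name, has taken for a name from the list of things; names that differ only in an ending like _2 or _b are one class to them, and where a whole thing is asked for, a point or a joint stands for the part that bears it (a point fixed in the world has none). Each returns a list of dicts, best first, with "confidence" (0 to 1); they miss things now and then, are a little off and sometimes report something else, mostly with a low value. They report only what shows in the picture. A call takes as long as a camera call. They do not tell look-alikes from the thing itself.
- nets.silhouettes(camera, thing): "region" (400x640 bool, what is visible of it) and "extent" ([left, top, right, bottom] in pixels, round what is visible of it).
The state is a dict: "time_s": time; "qpos": joint angles; "joint_vel": joint speeds; "tau": joint torques, N m; "ee_pos": TCP position; "eef_rot": TCP orientation; "force": force on the tool from outside, world axes, zero at the start; "moment": the same for the moment, N m; "grip_width": finger opening in m.
Only numpy, scipy, OpenCV 4.12 (cv2) and the standard library are available. Lean on these libraries where they do the work, as an engineer would, in place of code of your own. Each camera call takes 0.05 s, during which the arm holds its last target. There are 200 camera calls.

## Working session

There is one attempt and no reset: what is moved stays moved. The work goes in short steps, Python scripts to look and compute and a tool call to move; the robot and the scene stay as the last step left them, time stands still between calls to the robot, and variables do not carry over. Pictures are saved under pics/ and viewed, about 8 in all and at most 12, crops included, and the job is handed in when it is done.

Besides the shell and the picture viewer there is one more tool, called after ">>>" in YAML: its name, and indented under it one key for each argument. carry_out: Moves the arm, as the interface text tells. Its arguments: {"type":"object","properties":{"commands":{"type":"array","items":{"type":"number"}},"force":{"type":"number"}},"required":["commands"]}

```bash
mkdir -p pics; ls
cat > h.py <<'E'
import numpy as np, cv2
from station import ctrl, viewer, ticket, nets
def pts(cam, depth, mask):
    i=viewer.camera_info(cam); v,u=np.nonzero(mask&(depth>0)); d=depth[v,u]
    P=np.c_[(u-i["cx"])*d/i["fx"],(v-i["cy"])*d/i["fy"],d]
    return (P-np.array(i["t"]))@np.array(i["R"])
def proj(cam,X):
    i=viewer.camera_info(cam); c=np.array(i["R"])@np.array(X)+np.array(i["t"])
    return c[0]/c[2]*i["fx"]+i["cx"], c[1]/c[2]*i["fy"]+i["cy"]
E
python3 - <<'E'
from h import *
o=ctrl.get_obs(); print({k:np.round(v,3) for k,v in o.items()}, ctrl.hold_point_z)
ims=[]
for c in ("top","scene"):
    p,d=viewer.camera(c); ims.append(p)
    cv2.imwrite(f"pics/{c}1.png",p)
    i=viewer.camera_info(c); print(c, np.round(-np.array(i["R"]).T@np.array(i["t"]),3), i["fx"])
    for t in ("cap","head"):
        for r in nets.silhouettes(c,t):
            P=pts(c,d,r["region"]); print(c,t,round(r["confidence"],2),np.round(r["extent"]),np.round(np.median(P,0),3) if len(P) else None, np.round(np.percentile(P[:,2],98),3) if len(P) else None)
E
```

```text
pics
{'time_s': np.float64(0.0), 'qpos': array([ 1.155,  0.3  ,  1.522, -0.   ,  1.321, -0.067]), 'joint_vel': array([ 0.002,  0.001,  0.   , -0.001,  0.001,  0.   ]), 'tau': array([-3.0000e-03, -5.3180e+01, -3.5273e+01,  7.1000e-02,  2.5000e-02,
       -0.0000e+00]), 'ee_pos': array([0.188, 0.517, 0.205]), 'eef_rot': array([-3.142e+00,  1.000e-03,  1.222e+00]), 'force': array([ 0.036,  0.466, -0.714]), 'moment': array([ 0.034, -0.033, -0.034]), 'grip_width': np.float64(0.094)} 0.0188
top [0.292 0.051 1.141] 377.3133782200255
top cap 0.97 [414. 239. 439. 261.] [ 0.363 -0.254  0.035] 0.06
top cap 0.89 [411. 197. 432. 224.] [ 0.476 -0.232  0.035] 0.06
top cap 0.37 [269. 171. 369. 243.] [0.476 0.069 0.099] 0.125
top head 0.94 [266. 170. 366. 248.] [0.476 0.07  0.098] 0.124
top head 0.63 [220. 204. 235. 259.] [0.427 0.345 0.006] 0.012
scene [-0.226 -0.694  1.066] 423.79943053286956
scene cap 0.94 [368. 254. 388. 279.] [ 0.468 -0.244  0.034] 0.059
scene cap 0.88 [347. 283. 374. 307.] [ 0.358 -0.267  0.035] 0.06
scene cap 0.74 [425. 264. 446. 283.] [ 0.594 -0.365  0.018] 0.023
scene head 0.95 [277. 179. 353. 248.] [0.455 0.029 0.08 ] 0.123
```

Run:
```python
from h import *
p=cv2.imread("pics/top1.png")
a=cv2.resize(p[160:270,205:455],None,fx=3.2,fy=3.2,interpolation=cv2.INTER_CUBIC)
q=cv2.imread("pics/scene1.png")
b=cv2.resize(q[225:320,330:470],None,fx=2.4,fy=2.4,interpolation=cv2.INTER_CUBIC)
out=np.zeros((a.shape[0]+b.shape[0],800,3),np.uint8); out[:a.shape[0],:a.shape[1]]=a; out[a.shape[0]:,:b.shape[1]]=b
b2=cv2.resize(q[170:260,265:365],None,fx=2.4,fy=2.4,interpolation=cv2.INTER_CUBIC); out[a.shape[0]:a.shape[0]+b2.shape[0],400:400+b2.shape[1]]=b2
cv2.imwrite("pics/m1.png",out)
```

```text
(no output)
```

View pics/m1.png

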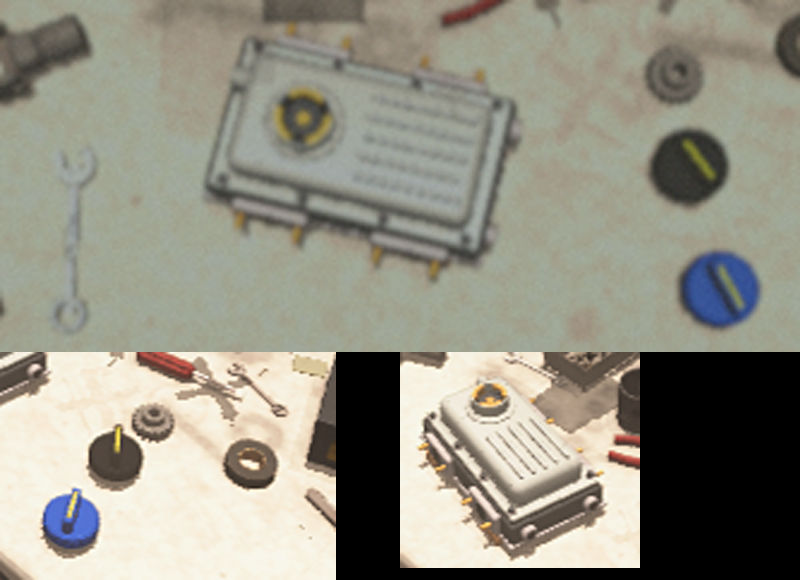

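The black cap is at top px (421,211), the blue look-alike at (426,250), and a black tape roll at the right edge. The black crown with the yellow-striped wing fits the description. The neck is at top px (299,197). Next I compute positions and the wrist camera geometry.

Run:
```python
from h import *
for c in ("top","scene"):
    p,d=viewer.camera(c)
    for t in ("cap","head"):
        for k,r in enumerate(nets.silhouettes(c,t)[:2]):
            P=pts(c,d,r["region"]); z=P[:,2]
            if t=="cap":
                m=r["region"]; bl=p[m].mean(0); Q=P[(z>.026)&(z<.042)]
                W=P[z>.05]; print(c,t,np.round(bl),np.round((Q[:,:2].min(0)+Q[:,:2].max(0))/2,4),len(Q),"wing",np.round(W.mean(0),4),len(W))
                if len(W)>4:
                    w,v=np.linalg.eigh(np.cov(W[:,:2].T)); print("yaw",np.arctan2(v[1,1],v[0,1]),w)
            elif k==0:
                Q=P[(z>.117)&(z<.135)]; print(c,"neck",np.round(Q.mean(0),4),np.round(Q.min(0),4),np.round(Q.max(0),4),len(Q))
                if c=="top": print("head rect",cv2.minAreaRect(P[z>.08][:,:2].astype(np.float32)))
i=viewer.camera_info("wrist"); o=ctrl.get_obs()
print(np.round(i["R"],3), np.round(-np.array(i["R"]).T@i["t"]-o["ee_pos"],3), i["fx"],i["fy"])
```

```text
top cap [56. 68. 68.] [ 0.477  -0.2345] 322 wing [ 0.4769 -0.2343  0.0567] 81
yaw -2.516344688224428 [1.31729392e-05 2.25102830e-04]
top cap [126.  86.  68.] [ 0.3634 -0.2589] 351 wing [ 0.3629 -0.258   0.057 ] 82
yaw -2.651431980128095 [1.35451724e-05 2.19241502e-04]
top neck [0.4998 0.121  0.1245] [0.4731 0.0943 0.117 ] [0.5272 0.1469 0.1308] 168
head rect ((0.4900481700897217, 0.07968395203351974), (0.2358485907316208, 0.11251936107873917), 76.70962524414062)
scene cap [172. 110.  94.] [ 0.3621 -0.2615] 323 wing [ 0.3609 -0.2623  0.0568] 68
yaw -2.6771524722097886 [1.3518381e-05 2.1522008e-04]
scene cap [61. 77. 89.] [ 0.475  -0.2387] 261 wing [ 0.4744 -0.2396  0.0566] 51
yaw -2.51058388549749 [1.08190522e-05 1.96496958e-04]
scene neck [0.4999 0.1169 0.1233] [0.4742 0.0898 0.1171] [0.5292 0.1457 0.1304] 110
[[ 0.343  0.939  0.   ]
 [ 0.903 -0.33   0.277]
 [ 0.26  -0.095 -0.961]] [-0.075  0.028  0.179] 344.2546629963053 344.2546629963053
```

>>> carry_out:
  commands: [-1,31,-40,3.5,0,0,0,-1,31,-40,3.5,0,0,0,-1,31,-40,3.5,0,0,0,-1,31,-40,3.5,0,0,0,-1,31,-40,3.5,0,0,0,-1,31,-40,3.5,0,0,0,-1,31,-40,3.5,0,0,0,-1,31,-40,3.5,0,0,0,-1,31,-40,3.5,0,0,0,-1,31,-40,3.5,0,0,0,-1,31,-40,3.5,0,0,0,-1,31,-40,3.5,0,0,0]

```text
time_s: 1.6
ee_pos: [0.4944, 0.1206, 0.2403]
eef_rot: [3.141, -0.0, 1.222]
force: [0.9, -0.1, 0.0]
grip_width: 0.0938
```

>>> carry_out:
  commands: [-1,0,0,0,0,0,0,-1,0,0,0,0,0,0,-1,0,0,0,0,0,0]

```text
time_s: 1.85
ee_pos: [0.4941, 0.1208, 0.2401]
eef_rot: [-3.142, -0.0, 1.221]
force: [-0.1, 0.8, -1.3]
grip_width: 0.094
```

Run:
```python
from h import *
i=viewer.camera_info("wrist"); p,d=viewer.camera("wrist"); cv2.imwrite("pics/w1.png",p); np.savez("w1.npz",p=p,d=d,**{k:np.array(v) for k,v in i.items()})
full=np.ones(d.shape,bool); P=pts("wrist",d,full); 
Q=P[(P[:,2]>.119)&(P[:,2]<.132)&(np.hypot(P[:,0]-.5,P[:,1]-.119)<.04)]
print(Q.mean(0),Q.min(0),Q.max(0),len(Q))
# rectified overhead view at z=.125 plane, centre (.5,.119)
R,t=np.array(i["R"]),np.array(i["t"]); K=np.array([[i["fx"],0,i["cx"]],[0,i["fy"],i["cy"]],[0,0,1]])
# world (x,y,.125)-> px ; picture: right=-y, up=+x, 0.1 m = 600 px
A=np.array([[0,-1/6000,.5+.05],[-1/6000,0,.119+.05],[0,0,.125],[0,0,1]])
A3=A[:3]; H=K@(R@A3+np.c_[np.zeros((3,2)),t])
r=cv2.warpPerspective(p,np.linalg.inv(H),(600,600)); 
for k in range(0,600,60): cv2.line(r,(k,0),(k,8),(0,0,255),1); cv2.line(r,(0,k),(8,k),(0,0,255),1)
cv2.circle(r,(300,300),3,(0,0,255),-1)
cv2.imwrite("pics/m2.png",r)
```

```text
[0.49986414 0.1228132  0.12455516] [0.47313243 0.09564298 0.11902952] [0.52819399 0.14966214 0.12742573] 1391
```

View pics/m2.png

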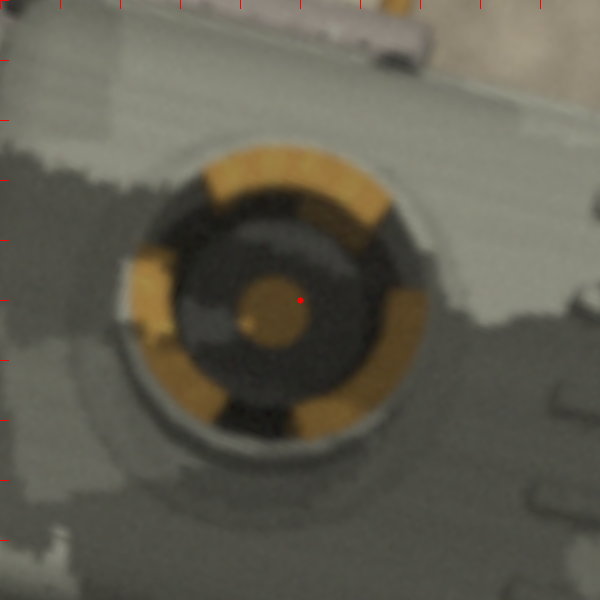

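The picture shows the brass ring centred near (279,293) with slots at lower left (258,420), upper left (175,213) and right (408,250). That puts slot phase at about 50° mod 120°. I'll refine it numerically while heading to the cap.

Run:
```python
import numpy as np,cv2
r=cv2.imread("pics/m2.png").astype(float)
b,g,rr=r[...,0],r[...,1],r[...,2]
m=((rr-b)>.35*rr)&(rr>50)
best=None
v,u=np.mgrid[:600,:600]
for cx in range(268,292,2):
  for cy in range(282,306,2):
    rad=np.hypot(u-cx,v-cy); th=np.arctan2(-(u-cx),-(v-cy)) # world angle: dx=-dv, dy=-du
    ring=(rad>114)&(rad<148); out=(rad>153)&(rad<170)
    for ph in np.radians(np.arange(35,67,1)):
      s=np.abs((th-ph+np.pi/3)%(2*np.pi/3)-np.pi/3)*rad<33
      sc=(m&ring&~s).sum()-(m&ring&s).sum()-(~m&ring&~s).sum()-(m&out).sum()
      if best is None or sc>best[0]: best=(sc,cx,cy,ph)
print(best,"world",.55-best[2]/6000,.169-best[1]/6000,np.degrees(best[3]))
```

```text
(np.int64(18761), 278, 294, np.float64(0.8726646259971648)) world 0.501 0.12266666666666667 50.0
```

>>> carry_out:
  commands: [-1,-2,-34,0,0,0,-0.7,-1,-2,-34,0,0,0,-0.7,-1,-2,-34,0,0,0,-0.7,-1,-2,-34,0,0,0,-1.4,-1,-2,-34,0,0,0,-1.4,-1,-2,-34,0,0,0,-1.4,-1,-2,-34,0,0,0,-2.16,-1,-2,-34,0,0,0,-2.16,-1,-2,-34,0,0,0,-2.16,-1,-2,-34,0,0,0,-2.16,-1,-2,-34,0,0,0,-2.16,-1,-2,-34,0,0,0,-2.16]

```text
time_s: 2.9
ee_pos: [0.4741, -0.2174, 0.2403]
eef_rot: [3.142, -0.0, -0.283]
force: [-0.1, 0.0, -0.2]
grip_width: 0.0939
```

>>> carry_out:
  commands: [-1,0,-1.8,-1,0,0,-0.66,-1,0,-1.8,-1,0,0,-0.66,-1,0,-1.8,-1,0,0,-0.66,-1,0,-1.8,-1,0,0,-0.66,-1,0,-1.8,-1,0,0,-0.66,-1,0,-1.8,-1,0,0,-0.66,-1,0,-1.8,-1,0,0,-0.66,-1,0,-1.8,-1,0,0,-0.66,-1,0,-1.8,-1,0,0,-0.66]

```text
time_s: 3.65
ee_pos: [0.4743, -0.2346, 0.2303]
eef_rot: [-3.142, -0.0, -0.94]
force: [-0.0, 0.3, -0.1]
grip_width: 0.0941
```

Run:
```python
from h import *
o=ctrl.get_obs(); print(o["ee_pos"],o["eef_rot"])
i=viewer.camera_info("wrist"); p,d=viewer.camera("wrist")
for r in nets.silhouettes("wrist","cap"):
    P=pts("wrist",d,r["region"]); z=P[:,2]; W=P[z>.053]; Q=P[(z>.03)&(z<.037)]
    print(round(r["confidence"],2),np.round(r["extent"]),p[r["region"]].mean(0),np.round(np.percentile(z,[50,98]),4))
    if len(W)>20:
        rc=cv2.minAreaRect(W[:,:2].astype(np.float32)); print("wing",np.round(W.mean(0),4),rc)
        print("crown",cv2.minEnclosingCircle(Q[:,:2].astype(np.float32)))
R,t=np.array(i["R"]),np.array(i["t"]); K=np.array([[i["fx"],0,i["cx"]],[0,i["fy"],i["cy"]],[0,0,1]])
A=np.array([[0,-1/4000,.476+.075],[-1/4000,0,-.235+.075],[0,0,.057]])
H=K@(R@A+np.c_[np.zeros((3,2)),t]); cv2.imwrite("pics/m3.png",cv2.warpPerspective(p,np.linalg.inv(H),(600,600)))
```

```text
[ 0.47430534 -0.23464446  0.23034723] [-3.14155751e+00 -3.77589158e-04 -9.39823598e-01]
0.67 [284. 141. 346. 205.] [31.77493438 38.82053806 41.66108924] [0.0339 0.0579]
wing [ 0.4792 -0.2338  0.0566] ((0.47876429557800293, -0.2337549924850464), (0.05148367956280708, 0.011791043914854527), 36.24305725097656)
crown ((0.47895705699920654, -0.23396363854408264), 0.03497133031487465)
```

View pics/m3.png

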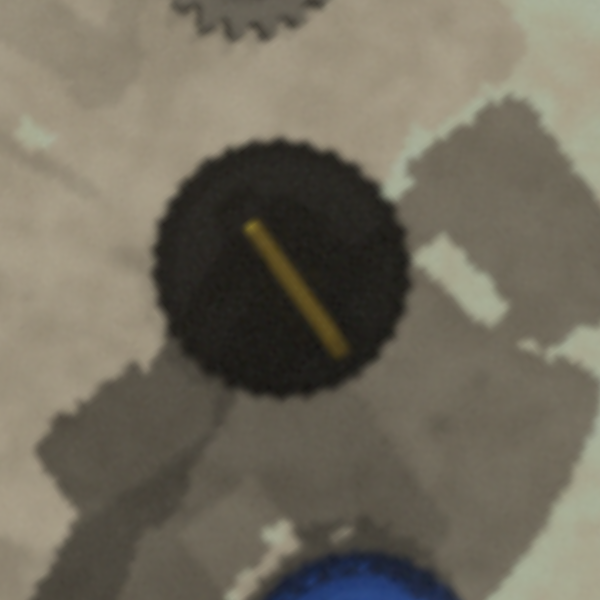

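The crop shows the black crown centred at (283,268), with the gear above and the blue look-alike below. The black one is confirmed as the cap, at (0.478,-0.234), wing yaw 0.632. Next I descend and grasp.

>>> carry_out:
  commands: [-0.3,0.4,0.1,-6,0,0,0,-0.3,0.4,0.1,-12,0,0,0,-0.3,0.4,0.1,-15,0,0,0,-0.3,0.4,0.1,-18,0,0,0,-0.3,0.4,0.1,-19.3,0,0,0,-0.3,0.4,0.1,-19.3,0,0,0,-0.3,0.4,0.1,-19.3,0,0,0]
  force: 35

```text
time_s: 4.33
ee_pos: [0.4778, -0.2337, 0.0365]
eef_rot: [3.141, 0.002, -0.94]
force: [-0.3, 0.6, 0.4]
grip_width: 0.0611
```

>>> carry_out:
  commands: [1,0,0,0,0,0,0,1,0,0,0,0,0,0,1,0,0,0,0,0,0,1,0,0,0,0,0,0,1,0,0,0,0,0,0,1,0,0,0,0,0,0,1,0,0,0,0,0,0,1,0,0,0,0,0,0]
  force: 35

```text
time_s: 5.0
ee_pos: [0.4782, -0.234, 0.0369]
eef_rot: [3.141, 0.001, -0.94]
force: [1.4, -1.2, -1.0]
grip_width: 0.012
```

>>> carry_out:
  commands: [1,0,0,4,0,0,0,1,0,0,8,0,0,0,1,0,0,12,0,0,0,1,-1,4,16,0,0,0.1,1,-2,8,20,0,0,0.2,1,-2.8,12,21,0,0,0.24,1,-2.8,16,21,0,0,0.24,1,-2.8,20,21,0,0,0.24,1,-2.8,24,21,0,0,0.24,1,-2.8,27,21,0,0,0.24,1,-2.8,29.5,21,0,0,0.24,1,-2.8,29.5,21,0,0,0.24]

```text
time_s: 6.0
ee_pos: [0.4495, 0.0657, 0.2468]
eef_rot: [-3.141, 0.001, -0.696]
force: [0.0, -1.6, -1.3]
grip_width: 0.0119
```

>>> carry_out:
  commands: [1,0,0,0,0,0,0,1,0,0,0,0,0,0,1,0,0,0,0,0,0]

```text
time_s: 6.25
ee_pos: [0.4494, 0.0651, 0.2467]
eef_rot: [3.141, 0.002, -0.696]
force: [0.4, -0.3, -1.4]
grip_width: 0.0115
```

Run:
```python
from h import *
o=ctrl.get_obs(); print(o["ee_pos"],o["eef_rot"],o["force"],o["moment"],o["grip_width"])
i=viewer.camera_info("wrist"); p,d=viewer.camera("wrist"); cv2.imwrite("pics/w3.png",p)
R,t=np.array(i["R"]),np.array(i["t"]); K=np.array([[i["fx"],0,i["cx"]],[0,i["fy"],i["cy"]],[0,0,1]])
A=np.array([[0,-1/6000,.5+.05],[-1/6000,0,.119+.05],[0,0,.125]])
H=K@(R@A+np.c_[np.zeros((3,2)),t]); r8=cv2.warpPerspective(p,np.linalg.inv(H),(600,600))
r=r8.astype(float); b,g,rr=r[...,0],r[...,1],r[...,2]
m=((rr-b)>.35*rr)&(rr>50); best=None; v,u=np.mgrid[:600,:600]
for cx in range(262,308,2):
  for cy in range(276,322,2):
    rad=np.hypot(u-cx,v-cy); th=np.arctan2(-(u-cx),-(v-cy)); ring=(rad>114)&(rad<148); out=(rad>153)&(rad<170)
    mr,mo,tr,rd=m[ring],(m&out).sum(),th[ring],rad[ring]
    for ph in np.radians(np.arange(40,61,1)):
      s=np.abs((tr-ph+np.pi/3)%(2*np.pi/3)-np.pi/3)*rd<33
      sc=(mr&~s).sum()-(mr&s).sum()-(~mr&~s).sum()-mo
      if best is None or sc>best[0]: best=(sc,cx,cy,ph)
print(best,"world",.55-best[2]/6000,.169-best[1]/6000,np.degrees(best[3]))
cv2.imwrite("pics/m4.png",np.hstack([r8[::2,::2],cv2.resize(p,(480,300))]))
```

```text
[0.44944144 0.06508967 0.24665959] [ 3.14140010e+00  1.72714166e-03 -6.96475576e-01] [ 0.41281837 -0.25852551 -1.4393707 ] [-0.05527071  0.0959045   0.02785469] 0.011454901072290708
(np.int64(18467), 280, 294, np.float64(0.8726646259971648)) world 0.501 0.12233333333333335 50.0
```

View pics/m4.png

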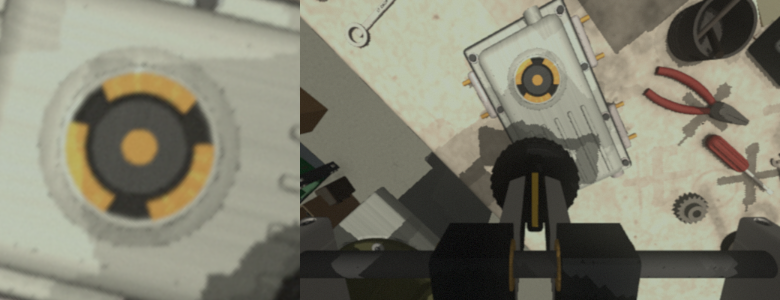

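Both views agree: neck at (0.501,0.1225), slot phase 50°. The cap hangs upright in the gripper. I don't know which wing end carries the lug, so I try tool yaw -0.70 first, and 0.35 if it doesn't drop.

>>> carry_out:
  commands: [1,2.5,2.9,0,0,0,0,1,5.15,5.75,0,0,0,0,1,5.15,5.75,0,0,0,0,1,5.15,5.75,-3,0,0,0,1,5.15,5.75,-5,0,0,0,1,5.15,5.75,-7,0,0,0,1,5.15,5.75,-8,0,0,0,1,5.15,5.75,-8.6,0,0,0,1,5.15,5.75,-8.6,0,0,0,1,5.15,5.75,-8.6,0,0,0]

```text
time_s: 7.13
ee_pos: [0.5014, 0.1221, 0.1615]
eef_rot: [-3.141, 0.001, -0.698]
force: [0.1, -0.0, -1.0]
grip_width: 0.0114
```

>>> carry_out:
  commands: [1,0,0,-0.1,0,0,0,1,0,0,-0.2,0,0,0,1,0,0,-0.3,0,0,0,1,0,0,-0.4,0,0,0,1,0,0,-0.4,0,0,0,1,0,0,-0.4,0,0,0]

```text
time_s: 7.63
ee_pos: [0.5014, 0.1221, 0.1576]
eef_rot: [-3.141, 0.001, -0.698]
force: [-0.8, 0.2, -1.6]
grip_width: 0.0116
```

>>> carry_out:
  commands: [1,0,0,-0.1,0,0,0,1,0,0,-0.2,0,0,0,1,0,0,-0.3,0,0,0,1,0,0,-0.4,0,0,0,1,0,0,-0.45,0,0,0,1,0,0,-0.45,0,0,0]

```text
time_s: 8.13
ee_pos: [0.5014, 0.1221, 0.1529]
eef_rot: [-3.141, 0.001, -0.698]
force: [0.1, 0.7, -0.9]
grip_width: 0.0119
```

>>> carry_out:
  commands: [1,0,0,-0.1,0,0,0,1,0,0,-0.1,0,0,0,1,0,0,-0.2,0,0,0,1,0,0,-0.2,0,0,0]

```text
time_s: 8.47
ee_pos: [0.5014, 0.1221, 0.1509]
eef_rot: [-3.141, 0.001, -0.698]
force: [0.9, -0.1, -0.7]
grip_width: 0.0117
```

>>> carry_out:
  commands: [1,0,0,-0.1,0,0,0,1,0,0,-0.1,0,0,0,1,0,0,-0.2,0,0,0,1,0,0,-0.2,0,0,0]

```text
time_s: 8.8
ee_pos: [0.5015, 0.1221, 0.1489]
eef_rot: [-3.141, 0.001, -0.697]
force: [-1.0, 0.1, 2.6]
grip_width: 0.0116
```

The force matches the spring plate (about +3.7 N), so the lugs are in the slots. I keep pushing gently.

>>> carry_out:
  commands: [1,0,0,-0.15,0,0,0,1,0,0,-0.3,0,0,0,1,0,0,-0.45,0,0,0,1,0,0,-0.6,0,0,0,1,0,0,-0.6,0,0,0,1,0,0,-0.6,0,0,0]

```text
time_s: 9.3
ee_pos: [0.5016, 0.1221, 0.1431]
eef_rot: [-3.141, 0.001, -0.698]
force: [-2.8, 0.4, 6.7]
grip_width: 0.0118
```

>>> carry_out:
  commands: [1,-0.05,0,-0.15,0,0,0,1,-0.05,0,-0.3,0,0,0,1,-0.05,0,-0.35,0,0,0,1,-0.05,0,-0.35,0,0,0,1,-0.05,0,-0.35,0,0,0]

```text
time_s: 9.72
ee_pos: [0.5015, 0.1221, 0.1401]
eef_rot: [-3.14, -0.0, -0.698]
force: [-0.8, -0.3, 8.4]
grip_width: 0.0113
```

>>> carry_out:
  commands: [1,0,0,-0.05,0,0,0,1,0,0,-0.1,0,0,0,1,0,0,-0.13,0,0,0,1,0,0,-0.13,0,0,0]

```text
time_s: 10.05
ee_pos: [0.5016, 0.1221, 0.1391]
eef_rot: [-3.139, -0.0, -0.698]
force: [-2.8, 0.4, 8.9]
grip_width: 0.0116
```

>>> carry_out:
  commands: [1,-0.03,0,-0.05,0,0,-0.05,1,-0.03,0,-0.05,0,0,-0.1,1,-0.03,0,-0.05,0,0,-0.15,1,-0.03,0,-0.05,0,0,-0.15]

```text
time_s: 10.38
ee_pos: [0.5019, 0.1222, 0.1393]
eef_rot: [-3.138, -0.002, -0.851]
force: [-0.1, 0.1, 9.0]
grip_width: 0.0119
```

```bash
python3 -c "
from h import *
o=ctrl.get_obs();print(o['ee_pos'],o['eef_rot'],o['force'],o['moment'])"
```

```text
[0.5018502  0.12218478 0.13927539] [-3.13786230e+00 -1.59363759e-03 -8.50751905e-01] [-0.08285388  0.12403473  8.99440776] [-0.16292774  0.31505287 -0.01944705]
```

>>> carry_out:
  commands: [1,-0.04,0,-0.03,0,0,-0.08,1,-0.04,0,-0.03,0,0,-0.16,1,-0.04,0,-0.03,0,0,-0.24,1,-0.04,0,-0.03,0,0,-0.32,1,-0.04,0,-0.03,0,0,-0.4,1,-0.04,0,-0.03,0,0,-0.48,1,-0.04,0,-0.03,0,0,-0.55,1,-0.04,0,-0.03,0,0,-0.6,1,-0.04,0,-0.03,0,0,-0.6,1,-0.04,0,-0.03,0,0,-0.6]

```text
time_s: 11.22
ee_pos: [0.5021, 0.1222, 0.1396]
eef_rot: [-3.136, -0.002, -1.451]
force: [-0.0, -0.3, 8.6]
grip_width: 0.0116
```

```bash
python3 -c "
from h import *
o=ctrl.get_obs();print(o['ee_pos'],o['eef_rot'],o['force'],o['moment'])"
```

```text
[0.50207038 0.12216972 0.13962645] [-3.13595867e+00 -1.67136858e-03 -1.45121996e+00] [-0.0453266  -0.333885    8.61017789] [-0.14136685  0.26101468 -0.07096459]
```

>>> carry_out:
  commands: [1,-0.05,0,-0.1,0,0,-0.03,1,-0.05,0,-0.1,0,0,-0.06,1,-0.05,0,-0.1,0,0,-0.08,1,-0.05,0,-0.1,0,0,-0.08]

```text
time_s: 11.55
ee_pos: [0.5021, 0.1221, 0.1392]
eef_rot: [-3.134, -0.002, -1.533]
force: [-0.3, -0.6, 8.3]
grip_width: 0.0118
```

```bash
python3 -c "
from h import *
o=ctrl.get_obs();print(o['ee_pos'],o['eef_rot'],o['force'],o['moment'])"
```

```text
[0.50207634 0.12213896 0.1392267 ] [-3.13434058e+00 -1.65316337e-03 -1.53254634e+00] [-0.30985042 -0.61718998  8.25024324] [-0.16778054  0.43007567  0.03025795]
```

>>> carry_out:
  commands: [1,-0.03,0,-0.08,0,0,-0.02,1,-0.03,0,-0.08,0,0,-0.04,1,-0.03,0,-0.08,0,0,-0.04]

```text
time_s: 11.8
ee_pos: [0.5019, 0.1221, 0.139]
eef_rot: [-3.134, -0.002, -1.574]
force: [-4.0, -0.2, 11.7]
grip_width: 0.012
```

```bash
python3 -c "
from h import *
o=ctrl.get_obs();print(o['ee_pos'],o['eef_rot'],o['force'],o['moment'])"
```

```text
[0.50191676 0.12206513 0.13902184] [-3.13371442e+00 -1.76913184e-03 -1.57367427e+00] [-3.99534249 -0.16194182 11.70285008] [-0.20973263  1.08257932  0.15361143]
```

>>> carry_out:
  commands: [1,0,0,-0.03,0,0,-0.015,1,0,0,-0.03,0,0,-0.03,1,0,0,-0.03,0,0,-0.03]

```text
time_s: 12.05
ee_pos: [0.5017, 0.122, 0.1391]
eef_rot: [-3.134, -0.002, -1.604]
force: [-6.1, -2.0, 10.5]
grip_width: 0.0118
```

```bash
python3 -c "
from h import *
o=ctrl.get_obs();print(o['ee_pos'],o['eef_rot'],o['force'],o['moment'])"
```

```text
[0.5016873  0.12199973 0.13910085] [-3.13412423e+00 -2.01685336e-03 -1.60433696e+00] [-6.12064006 -1.9810409  10.46807622] [-0.21992971  1.53585782  0.24059088]
```

The turning moment and side force rise together at tool yaw -1.60, which is the stop. I ease up gently to see if the catch takes the load.

>>> carry_out:
  commands: [1,0,0,0.1,0,0,0.02,1,0,0,0.2,0,0,0.02,1,0,0,0.3,0,0,0.02,1,0,0,0.35,0,0,0.02,1,0,0,0.35,0,0,0.02]

```text
time_s: 12.47
ee_pos: [0.5016, 0.122, 0.1426]
eef_rot: [-3.134, -0.002, -1.584]
force: [-3.2, 0.2, 5.4]
grip_width: 0.0117
```

```bash
python3 -c "
from h import *
o=ctrl.get_obs();print(o['ee_pos'],o['eef_rot'],o['force'],o['moment'])"
```

```text
[0.50155702 0.1219938  0.14259082] [-3.13445808e+00 -2.08745080e-03 -1.58427527e+00] [-3.18619649  0.22576243  5.42208051] [-0.04748431  1.03285194  0.03763435]
```

>>> carry_out:
  commands: [1,0,0,0.07,0,0,0,1,0,0,0.14,0,0,0,1,0,0,0.14,0,0,0]

```text
time_s: 12.72
ee_pos: [0.5015, 0.122, 0.1438]
eef_rot: [-3.135, -0.002, -1.584]
force: [-2.1, 0.2, 1.9]
grip_width: 0.0118
```

The force dropped much faster than the spring rate, so the catch is carrying the load. Now I let go and retreat.

>>> carry_out:
  commands: [1,0,0,0.04,0,0,0,0,0,0,0.04,0,0,0,-0.2,0,0,0.04,0,0,0,-0.2,0,0,0.04,0,0,0,-0.2,0,0,0.04,0,0,0,-0.2,0,0,2,0,0,0,-0.2,0,0,5,0,0,0,-0.2,0,0,8,0,0,0,-0.2,0,0,10,0,0,0,-0.2,0,0,12,0,0,0,-0.2,0,0,12,0,0,0,-0.2,0,0,12,0,0,0]

```text
time_s: 13.72
ee_pos: [0.5017, 0.122, 0.2642]
eef_rot: [-3.133, -0.002, -1.584]
force: [-0.3, 0.3, -0.2]
grip_width: 0.0566
```

Run:
```python
from h import *
o=ctrl.get_obs(); print(o["time_s"],o["ee_pos"],o["force"],o["grip_width"])
ims=[]
for c in ("wrist","top"):
    p,d=viewer.camera(c); ims.append(p)
    P=pts(c,d,np.ones(d.shape,bool)); k=np.hypot(P[:,0]-.501,P[:,1]-.1225)<.045; P=P[k]; z=P[:,2]
    W=P[z>z.max()-.008] if c=="top" else P[(z>.155)&(z<.175)]
    C=P[(z>.132)&(z<.15)]
    print(c,"wing",np.round(W.mean(0),4),np.round(np.percentile(W[:,2],[5,50,95]),4),len(W),"crown",np.round(np.median(C,0),4),len(C))
    if len(C)>20:
        A=np.c_[C[:,:2],np.ones(len(C))]; k=abs(C[:,2]-np.median(C[:,2]))<.004; s=np.linalg.lstsq(A[k],C[k,2],rcond=None)[0]; print("tilt",s[:2], cv2.minEnclosingCircle(C[k][:,:2].astype(np.float32)))
        w=cv2.minAreaRect(W[:,:2].astype(np.float32)); print(w)
cv2.imwrite("pics/m5.png",cv2.resize(ims[0],(640,400)))
```

```text
13.7167 [0.50172977 0.1220032  0.26415088] [-0.28624158  0.29657803 -0.194108  ] 0.05663827486453747
wrist wing [0.5031 0.1224 0.1624] [0.1604 0.1626 0.164 ] 816 crown [0.5049 0.1225 0.1397] 3427
tilt [-7.15475655e-03  3.62634534e-05] ((0.5016842484474182, 0.12241854518651962), 0.034932732582092285)
((0.5022646188735962, 0.12247408181428909), (0.011315958574414253, 0.05121465399861336), 89.33138275146484)
top wing [0.4987 0.1223 0.5705] [0.5686 0.5703 0.574 ] 829 crown [nan nan nan] 0
  return _methods._mean(a, axis=axis, dtype=dtype,
  ret = um.true_divide(
```

View pics/m5.png

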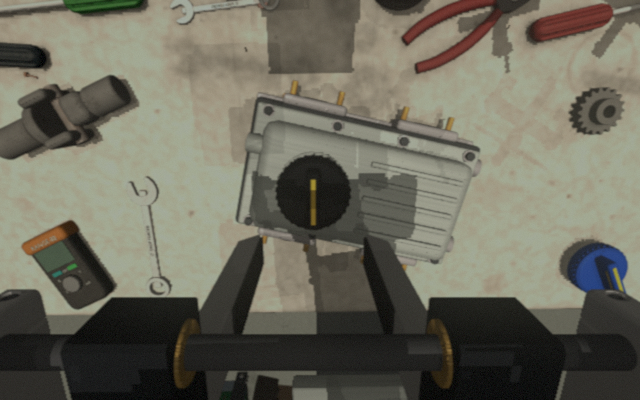

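The cap sits level on the neck at (315,190), with the bystanders in place and the blue look-alike untouched. The wing top is at about 0.163 m (0.164 expected when locked). I'll clear the arm and check the height with the fixed cameras.

>>> carry_out:
  commands: [-0.2,0,0,2,0,0,0,-0.2,-4,-4,3,0,0,0,-0.2,-8,-8,3,0,0,0,-0.2,-10,-12,3,0,0,0,-0.2,-12,-16,3,0,0,0,-0.2,-14,-20,3,0,0,0,-0.2,-15,-24,3,0,0,0,-0.2,-15,-25,3,0,0,0,-0.2,-15,-25,3,0,0,0]

```text
time_s: 14.57
ee_pos: [0.349, -0.1324, 0.2916]
eef_rot: [-3.138, -0.003, -1.589]
force: [-0.4, 0.0, -1.1]
grip_width: 0.0563
```

Run:
```python
from h import *
o=ctrl.get_obs(); print(o["time_s"],o["ee_pos"])
for c in ("top","scene"):
    for k in range(3):
        p,d=viewer.camera(c); P=pts(c,d,np.ones(d.shape,bool))
        P=P[np.hypot(P[:,0]-.501,P[:,1]-.1215)<.042]; z=P[:,2]; C=P[(z>.132)&(z<.15)]; W=P[z>.155]
        print(c,"crown z",np.round(np.median(C[:,2]),4),len(C),"xy",np.round((C[:,:2].min(0)+C[:,:2].max(0))/2,4),"wing z",np.round(np.median(W[:,2]),4),np.round(W.mean(0)[:2],4),len(W))
    if c=="scene": print([ (round(r["confidence"],2),np.round(r["extent"])) for r in nets.silhouettes(c,"cap")])
```

```text
14.5667 [ 0.34904336 -0.13237162  0.29156508]
top crown z 0.1415 407 xy [0.5008 0.1214] wing z 0.1642 [0.4999 0.1208] 88
top crown z 0.1414 412 xy [0.5012 0.1213] wing z 0.1643 [0.4999 0.1209] 86
top crown z 0.1417 407 xy [0.501  0.1214] wing z 0.1645 [0.4996 0.1208] 87
scene crown z 0.1408 170 xy [0.4994 0.1179] wing z 0.1627 [0.4896 0.1166] 35
scene crown z 0.141 175 xy [0.4986 0.1184] wing z 0.1631 [0.4894 0.1163] 39
scene crown z 0.141 168 xy [0.4997 0.1179] wing z 0.163 [0.4898 0.1168] 36
[(0.81, array([347., 280., 376., 305.])), (0.65, array([293., 177., 312., 194.]))]
```

```bash
python3 -c "
from station import ticket; print(ticket.hand_in())"
```

```text
the job is handed in; nothing more can be done
None
```

The black cap is locked on the filler neck. I let it go, moved the arm clear, and handed the job in about 15 s into the 67 s allowed.

- **Fitting:** The lugs dropped into the slots on the first try, with the slot direction read from two wrist views. I pushed down against the spring with about 9 N at the tool, up to about 12 N at the stop. I then turned the cap clockwise to the stop, where I felt about 0.24 N m. When I eased up, the force fell much faster than the spring rate, so the catch was carrying the load.
- **Height:** With the arm clear, the crown top measured 0.1415 m from the top camera and 0.141 m from the scene camera. Locked, it should be at 0.141 m. The nearer wrist view, taken just before, read about 1 mm low (0.1397 m), which is still within tolerance but close to its lower edge.
- **Position and tilt:** The wrist and top cameras put the cap within about 1–1.5 mm of the neck axis. The scene camera's crown reading was 3–5 mm off, but it sees only part of the cap and read the bare neck about as far off. The tilt came out at about 0.007 rad.
- **Other things on the bench:** The spanner, multimeter, universal joint and gear looked undisturbed in the last wrist picture, and so did the blue look-alike. I did not measure their positions again, nor check the tape separately.

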